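Refit the desk power rail with adapters and lock it

TASK

Refit the power rail: press and turn the red quarter-turn stud until it springs up open with its bar clear of the rail's end, slide the old white adapter out of the rail's open end and put it in the grey tray. Then slide every black adapter that lies on the desk into the rail from the open end, each to the marks of its own colour, centred between them (so the one that belongs deepest goes in first), and last press and turn the stud back until it springs up locked with its bar across the open end. Leave the other things on the desk alone.

Things in the scene. Friction and masses are not known exactly. Their poses are not given: they have to be found in the camera images.
- rail: aluminium power rail, fixed, 294 long (its y) x 66 (x) x 17 high; origin under its middle, z up. A C-channel with overhanging lips runs along y: floor 6 above the desk, inside 33 wide; lips' underside 7 above the floor, their top 11 above it, 18 gap between them: no entry from above. Open only at its -y end; at y = +139 a black end block, 34 high above the floor, closes it
- rail_mouth (a point): on the channel's centre line and floor at the open end of the lips (y = -75 of the rail); axes as the rail's: adapters enter toward +y. Walls flare outward over the 22 before it
- rail_apron (a point): on the channel's centre line and floor, 45 before the mouth (y = -120 of the rail): bare open floor from y = -97 to -147 to set an adapter on before sliding it in, or lift it off after sliding it out. Behind it a wall socket with a plug stands out to about world x = 0.66, y = -0.03 to -0.17, 110 to 210 above the desk: keep the gripper clear of it
- stud_turn (a joint): turn of the red quarter-turn stud, rad, anticlockwise from above: 0 = open (bar and wing along the rail's -y), 1.57 = shut (bar toward the rail's +x, across the open end). Up, a pin holds it in the catch at either end (about 0.1 play); it turns only while pressed 6 mm or more (do not force it), and springs up by itself near either end. Friction 0.02 N m
- stud (a joint): how far the stud is pressed down, m: 0 = up (in a catch), at most 0.008; the spring pushes back with 4 N when up, 10 N when fully down; let go between the catches it stays about 5.5 mm down
- stud_grip (a point): on the stud's vertical axis (x = -72, y = -85 of the rail), 48 above the desk when up; turns with the stud. Wing: red bar 12 thick (point x), 36 long (point y), from 34 to 54 above the desk, dark slot in its top; grip it across its thickness. Below it the red locking bar, 10 wide, 24 to 33 above the desk, reaches 80 from the axis along the point's -y
- tray: grey tray, fixed, outside 120 (its x) x 150 (its y) x 22 high, walls 4, floor 4; origin under its middle
- adapter_white: the old white adapter: like the black ones, without a spot, at first standing in the rail's channel (its x along the rail); grip the white body
- adapter_red: black adapter with a red spot on top, on a red rail shoe, 37 high, 85 g; may be absent. Origin under the middle of the shoe, x along it, z up. Foot 40 (x) x 30 (y) x 5 high, neck 14 wide (y) up to 13, then the body, 42 (x, -20 to 22) x 30 (y), from 13 to 37 high: grip it across y. In the channel its x lies along the rail, either way round, its origin 6 above the desk
- mark_red: pair of flat red marks 20 long on both sides of the rail's channel; origin between them on the channel's floor and centre line, y along the rail. Marks are 50 apart along the rail; which colour is where varies. An adapter stands at the marks when its origin is at this origin
- adapter_yellow: black adapter with a yellow spot on top, on a yellow rail shoe, 37 high, 85 g; may be absent. Origin under the middle of the shoe, x along it, z up. Foot 40 (x) x 30 (y) x 5 high, neck 14 wide (y) up to 13, then the body, 42 (x, -20 to 22) x 30 (y), from 13 to 37 high: grip it across y. In the channel its x lies along the rail, either way round, its origin 6 above the desk
- mark_yellow: pair of flat yellow marks 20 long on both sides of the rail's channel; origin between them on the channel's floor and centre line, y along the rail. Marks are 50 apart along the rail; which colour is where varies. An adapter stands at the marks when its origin is at this origin
- adapter_green: black adapter with a green spot on top, on a green rail shoe, 37 high, 85 g; may be absent. Origin under the middle of the shoe, x along it, z up. Foot 40 (x) x 30 (y) x 5 high, neck 14 wide (y) up to 13, then the body, 42 (x, -20 to 22) x 30 (y), from 13 to 37 high: grip it across y. In the channel its x lies along the rail, either way round, its origin 6 above the desk
- mark_green: pair of flat green marks 20 long on both sides of the rail's channel; origin between them on the channel's floor and centre line, y along the rail. Marks are 50 apart along the rail; which colour is where varies. An adapter stands at the marks when its origin is at this origin
- adapter_blue: black adapter with a blue spot on top, on a blue rail shoe, 37 high, 85 g; may be absent. Origin under the middle of the shoe, x along it, z up. Foot 40 (x) x 30 (y) x 5 high, neck 14 wide (y) up to 13, then the body, 42 (x, -20 to 22) x 30 (y), from 13 to 37 high: grip it across y. In the channel its x lies along the rail, either way round, its origin 6 above the desk
- mark_blue: pair of flat blue marks 20 long on both sides of the rail's channel; origin between them on the channel's floor and centre line, y along the rail. Marks are 50 apart along the rail; which colour is where varies. An adapter stands at the marks when its origin is at this origin
- tape_black: bystander: roll of black tape, 59 across, 19 high; origin under its middle; leave it alone
- staples_box: bystander: red staples box 62x48x26; origin under its middle; leave it alone
- marker_blue: bystander: blue and white marker lying down, 136 long, 17 across; origin under its middle; leave it alone
- sticky_pad: bystander: yellow note pad 76x50x14; origin under its middle; leave it alone
- tally_counter: bystander: white tally counter 46x54x32; origin under its middle; leave it alone
Mind the look-alikes: they are no part of the job. What is shaped like the adapter_white but orange or turquoise is not meant.

How it is judged (in metres and radians):
On the way, in this order (a step that is already met when the one before it is completed fails the run):
1. the stud is turned open and has sprung up in its open catch (value of joint stud_turn below 0.19 rad and value of joint stud below 0.0018 m), for 0.2 s.
2. the white adapter lies in the tray (x of adapter_white in the frame of tray between -0.058 and 0.058 m and y of adapter_white in the frame of tray between -0.073 and 0.073 m and z of adapter_white in the frame of tray below 0.035 m), for 0.2 s.
3. every black adapter present is in the rail at the marks of its colour (y of adapter_red in the frame of mark_red between -0.007 and 0.007 m and x of adapter_red in the frame of mark_red between -0.006 and 0.006 m and z of adapter_red in the frame of mark_red between -0.004 and 0.004 m and y of adapter_yellow in the frame of mark_yellow between -0.007 and 0.007 m and x of adapter_yellow in the frame of mark_yellow between -0.006 and 0.006 m and z of adapter_yellow in the frame of mark_yellow between -0.004 and 0.004 m and y of adapter_green in the frame of mark_green between -0.007 and 0.007 m and x of adapter_green in the frame of mark_green between -0.006 and 0.006 m and z of adapter_green in the frame of mark_green between -0.004 and 0.004 m and y of adapter_blue in the frame of mark_blue between -0.007 and 0.007 m and x of adapter_blue in the frame of mark_blue between -0.006 and 0.006 m and z of adapter_blue in the frame of mark_blue between -0.004 and 0.004 m), for 0.2 s.
4. the stud is turned shut and has sprung up in its catch (value of joint stud_turn above 1.38 rad and value of joint stud below 0.0018 m), for 0.2 s.
At the end, for the whole second after the job is handed in: every black adapter present stands in the rail's channel within 7 mm of the middle of its colour's marks, the white adapter lies in the tray, the stud is shut (turned past 1.38 rad) and sprung up (less than 1.8 mm down), and all is at rest (all of step 2 and all of step 3 and all of step 4 and linear speed of each of adapter_red, adapter_yellow, adapter_green, adapter_blue, adapter_white below 0.02 m/s); the robot touches nothing.
It fails at once if the stud is forced round without being pressed down (value of joint stud_turn between 0.45 and 1.12 rad and value of joint stud below 0.0025 m).
It fails at once if a bystander is moved more than 3 cm (distance of any of tape_black, staples_box, marker_blue, sticky_pad, tally_counter from where it was at the start of the episode above 0.03 m).
Of adapter_red, adapter_yellow, adapter_green, adapter_blue only 2 to 4 are there at a start; the rules pass over those that are not, and their reading is None.
At some moment in a run one of adapter_red, adapter_yellow, adapter_green, adapter_blue may be knocked a few centimetres aside while the robot is not near it.
It also fails if it takes over 210 s, if anything falls off the work surface, if the arm or the gripper's body presses on something with over 40 N, if the wrist force passes 120 N, or if a joint passes its speed limit or range.

ROBOT

A 6-joint arm with a two-finger parallel gripper is mounted at the origin on a cart in front of the work surface, level with it; the furniture and walls round the work are solid. World frame = base frame: x ahead of the robot, y to its left, z up, the work surface at z = 0. Lengths are in m, angles in degrees, forces in N, time in s.
With the tool pointing down it reaches from about 0.325 to 0.775 m from the base axis. Payload 5.5 kg.
Tool frame: the origin (TCP) lies at the centre of the arm's flange, where the gripper is bolted on; the fingertips stand 182 mm ahead of it and the grasp point (between the pads) lies 163 mm ahead of it; z points along the fingers, y is the line along which they close (so a half turn about z gives the same grasp; the last joint's range is limited). The gripper opens to 88 mm and grips with 3 to 60 N. Pads are 20 mm wide; open, the fingers measure 115 mm over their backs; the gripper's body (75 mm by 178 mm) begins 61 mm behind the grasp point.
Start: joints at [-70.743, 5.22, 70.514, -0, 104.267, -3.249], TCP at [0.23, -0.554, 0.405] pointing down, gripper open.
Joint ranges: [-164.24, 164.24], [-49.07, 125.15], [9.68, 141.18], [-86.29, 266.29], [3.28, 154.24], [-151.56, 151.56]. Speed limits (degrees/s): [147.25, 147.25, 172.46, 180, 180, 180].

INTERFACE

Orientations are given as [roll, pitch, yaw] about the fixed x, y, z axes, in that order (R = Rz(yaw) Ry(pitch) Rx(roll)).
In Python, from station import r gives the robot as it stands. The module is installed in compiled form; this text tells all that it offers. Calls block until the motion is done:
- r.reach(position, orientation): joint-space move of the TCP to a pose.
- r.servo_line(position, rotation=None, speed=0.15): straight line of the TCP; rotation=None keeps the orientation; speed is the mean speed in m/s.
- r.move_joints(angles): joint-space move.
- r.let_go() and r.grab(squeeze=None): open the fingers fully, or close them until they stop; squeeze is the grip in N (None keeps the last).
- r.wait(seconds).
- r.inverse_kinematics(position, orientation): joint angles nearest the present ones, or None.
- r.sense(): the state.
- r.snapshot(name): name is "scene" or "top"; returns a dict with "frame" (384x512x3 uint8, red, green, blue), "fx", "fy", "cx", "cy" (pixels), "R" (3x3) and "t" (3): a world point X has camera coordinates R X + t. Camera axes: x right, y down, z forward; pixel columns grow to the right and rows downward; lengths in m; the calibration is good to about 2 mm. A picture is of the moment at which its call begins. There is no depth.
A pose or a line that the arm cannot do raises r.IKError and nothing moves.
- r.hand_in(): hands the job in; it is judged then, once.
The state is a dict: "clock": time; "joints": joint angles; "joint_vel": joint speeds; "joint_torque": joint torques, N m; "tcp_pos": TCP position; "orientation": TCP orientation; "contact_force": force on the tool from outside, world axes, zero at the start; "torque": the same for the moment, N m; "opening": finger opening in m; "gripper_force": force on a finger pad.
Only numpy, scipy, OpenCV 4.12 (cv2) and the standard library are available. Lean on these libraries where they do the work, as an engineer would, in place of code of your own. Each camera call takes 0.05 s, during which the arm holds its last target. There are 200 camera calls.

## Working session

There is one attempt and no reset: what is moved stays moved. The work goes in short steps, each a Python script; the robot and the scene stay as the last script left them, time stands still between calls to the robot, and variables do not carry over. Pictures are saved under pics/ and viewed, at most 14 in all, crops included, and the job is handed in when it is done.

```bash
mkdir -p pics; python3 - <<'E'
from station import r
import cv2,json,numpy as np
for n in("scene","top"):
    s=r.snapshot(n); f=s["frame"][:,:,::-1]
    cv2.imwrite(f"pics/{n}0.png",cv2.resize(f,(800,600),interpolation=cv2.INTER_CUBIC))
    cv2.imwrite(f"raw_{n}.png",f)
    print(n,s["fx"],s["fy"],s["cx"],s["cy"],np.round(s["R"],4).tolist(),np.round(s["t"],4).tolist())
print(r.sense())
E
```

```text
scene 382.8247063725559 382.8247063725559 250.15485464668527 192.81141297532582 [[-0.4497, -0.8932, 0.0094], [-0.6792, 0.3351, -0.653], [0.5801, -0.3, -0.7573]] [0.2077, 0.3846, 1.1288]
top 371.18865011163024 371.18865011163024 254.457415946037 192.67128142521827 [[-0.0254, -0.9992, -0.0317], [-0.9883, 0.0299, -0.1494], [0.1502, 0.0276, -0.9883]] [0.0085, 0.5053, 0.9973]
{'clock': 0.1, 'joints': array([-7.07447330e+01,  5.26063143e+00,  7.05733176e+01, -1.74288650e-03,
        1.04267266e+02, -3.25057896e+00]), 'joint_vel': array([ 0.06768548, -0.20508018, -0.25403762,  0.07249009, -0.024276  ,
        0.02966471]), 'joint_torque': array([ 1.37919884e-03, -4.47857952e+01, -4.07569742e+01,  6.97913859e-02,
        2.84405571e-02, -1.18967569e-04]), 'tcp_pos': array([ 0.22966223, -0.55437256,  0.40361686]), 'orientation': array([-1.79898852e+02, -4.05200241e-03,  2.25054144e+01]), 'contact_force': array([ 0.13218667,  0.0740784 , -0.32559636]), 'torque': array([0.02774909, 0.01266732, 0.02489531]), 'gripper_force': 0.0, 'opening': 0.08833853094253295}
```

View pics/top0.png

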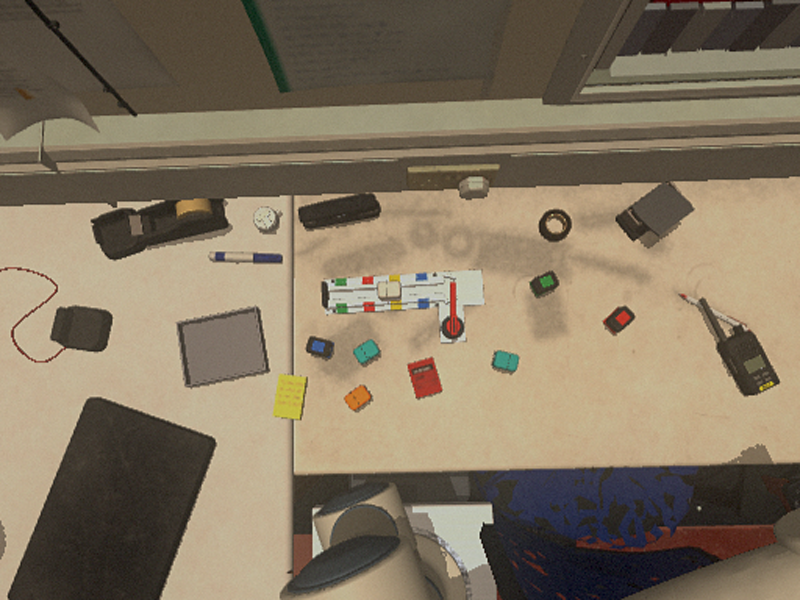

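View pics/scene0.png

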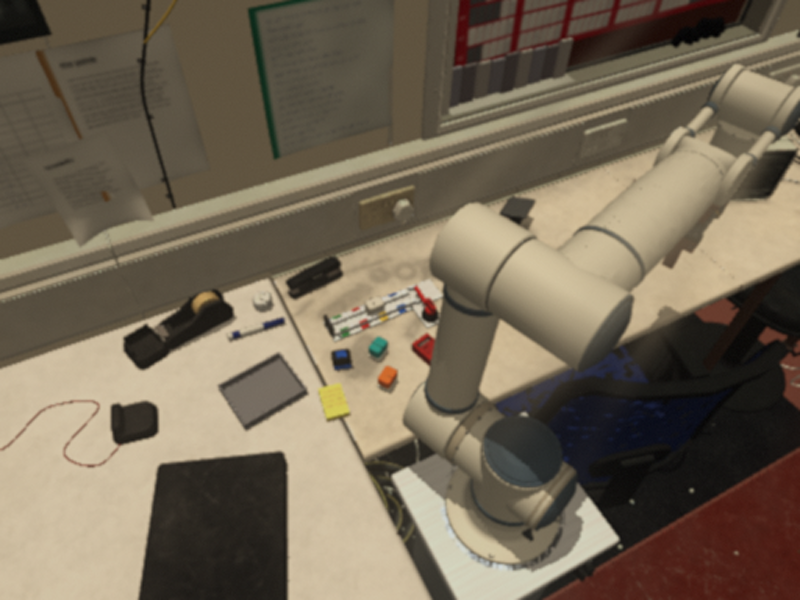

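The top view shows the blue adapter at (320,347), green at (543,284) and red at (619,319), with no yellow one. The marks from deepest to mouth are green, red, yellow, blue. White is at (389,291), the stud at (453,327) with its bar up across the end, and the tray at (223,347).

```bash
cat > h.py <<'E'
import numpy as np,cv2
from station import r
def ray(s,uv,z):
    R=np.array(s["R"]);t=np.array(s["t"]);C=-R.T@t
    d=R.T@np.array([(uv[0]-s["cx"])/s["fx"],(uv[1]-s["cy"])/s["fy"],1.])
    return (C+d*(z-C[2])/d[2])[:2]
def proj(s,X):
    c=np.array(s["R"])@np.asarray(X,float)+np.array(s["t"])
    return np.array([s["fx"]*c[0]/c[2]+s["cx"],s["fy"]*c[1]/c[2]+s["cy"]])
H={"red":[(0,8),(172,180)],"yellow":[(20,33)],"green":[(50,80)],"blue":[(105,125)],"teal":[(83,98)],"orange":[(9,18)]}
def blobs(s,col,box,smin=110,vmin=60,amin=6):
    hsv=cv2.cvtColor(np.ascontiguousarray(s["frame"]),cv2.COLOR_RGB2HSV)
    m=np.zeros(hsv.shape[:2],np.uint8)
    for a,b in H[col]: m|=cv2.inRange(hsv,(a,smin,vmin),(b,255,255))
    x0,y0,x1,y1=box; q=np.zeros_like(m); q[y0:y1,x0:x1]=m[y0:y1,x0:x1]
    n,l,st,c=cv2.connectedComponentsWithStats(q)
    return [(c[i],st[i,4],l==i) for i in range(1,n) if st[i,4]>=amin]
E
python3 - <<'E'
from h import *
s=r.snapshot("top")
for c in H:
    for b in blobs(s,c,(100,110,450,290)):
        p=b[0]; pts=np.argwhere(b[2])[:,::-1].astype(np.float32); a=cv2.minAreaRect(pts)
        print(c,np.round(p,1),b[1],"z17",np.round(ray(s,p,.017),4),"z37",np.round(ray(s,p,.037),4),np.round(a[1],1),round(a[2]))
f=s["frame"][:,:,::-1]
cv2.imwrite("pics/c1.png",cv2.resize(f[160:235,195:325],None,fx=6,fy=6,interpolation=cv2.INTER_NEAREST))
cv2.imwrite("pics/c2.png",cv2.resize(f[165:225,330:410],None,fx=8,fy=8,interpolation=cv2.INTER_NEAREST))
E
```

```text
red [235. 179.] 35 z17 [0.5499 0.0499] z37 [0.5461 0.0483] [4. 6.] 90
red [289.6 199.3] 164 z17 [ 0.4866 -0.104 ] z37 [ 0.484  -0.1027] [33.  9.] 90
red [437.3 188.9] 7 z17 [ 0.5039 -0.5184] z37 [ 0.5009 -0.5092] [3.1 1.3] 27
red [235.6 195.9] 41 z17 [0.501 0.049] z37 [0.4981 0.0474] [6.3 6.5] 76
red [398.5 203.1] 59 z17 [ 0.4669 -0.4075] z37 [ 0.4646 -0.4004] [6.4 7.8] 45
red [388.5 207.5] 13 z17 [ 0.4552 -0.379 ] z37 [ 0.4531 -0.3724] [10.3  3.2] 61
red [271.4 241.9] 354 z17 [ 0.3684 -0.0486] z37 [ 0.3681 -0.0484] [22.7 17.2] 74
yellow [252.1 177.4] 29 z17 [0.553  0.0007] z37 [0.5491 0.    ] [4. 6.] 90
yellow [253. 195.] 41 z17 [ 0.5021 -0.0006] z37 [ 0.4992 -0.0012] [6. 6.] 90
yellow [185.2 253.6] 509 z17 [0.3424 0.1931] z37 [0.3425 0.1888] [18.5 27.9] 9
green [349.3 179.6] 45 z17 [ 0.5379 -0.2751] z37 [ 0.5343 -0.2704] [5.8 7.2] 63
green [217.5 180.2] 22 z17 [0.548  0.1002] z37 [0.5442 0.0977] [4. 5.] 90
green [218. 195.] 7 z17 [0.505  0.0993] z37 [0.502  0.0967] [6. 0.] 180
green [218.5 198. ] 18 z17 [0.4963 0.0979] z37 [0.4935 0.0954] [2. 5.] 90
blue [269.7 176.8] 20 z17 [ 0.5532 -0.0497] z37 [ 0.5493 -0.0494] [3. 5.] 90
blue [270.5 195. ] 18 z17 [ 0.5005 -0.0503] z37 [ 0.4976 -0.05  ] [2. 5.] 90
blue [203.3 221.2] 43 z17 [0.4313 0.1418] z37 [0.4298 0.1384] [7.  5.8] 14
teal [233.6 224.2] 77 z17 [0.4206 0.0562] z37 [0.4192 0.0544] [ 8.6 13.3] 56
teal [319.9 227.2] 9 z17 [ 0.4055 -0.1851] z37 [ 0.4044 -0.1822] [1.3 6.3] 63
orange [122.5 131.8] 176 z17 [0.7023 0.3802] z37 [0.6955 0.3723] [10.8 22.2] 78
orange [353.  138.9] 20 z17 [ 0.6568 -0.2933] z37 [ 0.651  -0.2883] [ 4.  10.5] 58
orange [360.6 142.1] 17 z17 [ 0.6465 -0.3145] z37 [ 0.6408 -0.3091] [9.2 2.8] 72
orange [228.4 254.2] 175 z17 [0.3376 0.0719] z37 [0.3379 0.0699] [11.4 15.5] 56
```

View pics/c1.png

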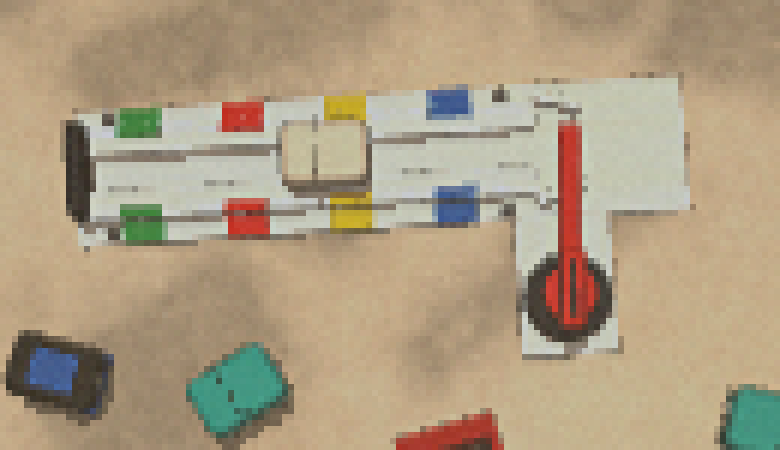

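View pics/c2.png

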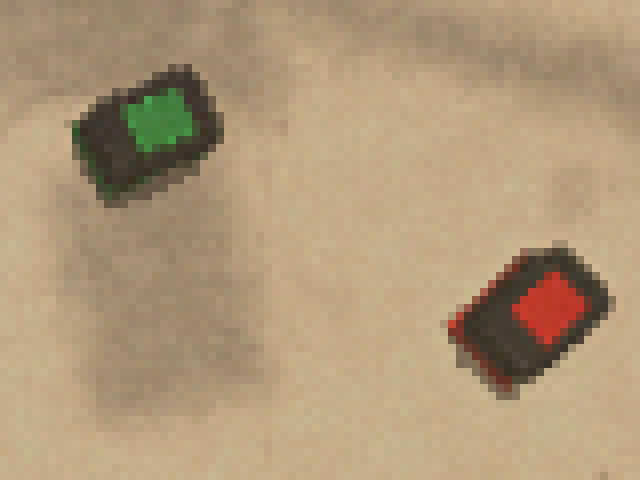

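```bash
python3 - <<'E'
from h import *
s=r.snapshot("top")
R=np.array(s["R"]);print("C",-R.T@s["t"])
def c(x,y,z):print((x,y),z,np.round(ray(s,(195+x/6-.5+.08,160+y/6-.5+.08),z),4))
for z in(0,.006,.017): 
  for q in[(78,246),(515,213),(680,75),(690,208)]:c(*q,z)
c(78,113,.017);c(535,85,.017)
print("lips");c(95,158,.017);c(535,130,.017);c(90,218,.017);c(535,195,.017)
print("block");c(65,120,.04);c(75,222,.04)
print("stud");c(571,290,.054); c(569,123,.033)
print("white");[c(*q,.043) for q in[(283,122),(368,120),(370,180),(283,185)]]
print("blue");[c(*q,.037) for q in[(20,332),(110,348),(100,415),(8,390)]]
def d(x,y,z):print((x,y),z,np.round(ray(s,(330+x/8-.44,165+y/8-.44),z),4))
print("green");[d(*q,.037) for q in[(75,110),(180,65),(222,135),(118,190)]]
print("red");[d(*q,.037) for q in[(465,325),(550,245),(612,300),(515,385)]]
def e(x,y,z):print((x,y),z,np.round(ray(s,(x*.64-.2,y*.64-.2),z),4))
print("tray");[e(*q,.022) for q in[(178,322),(259,307),(269,370),(188,386)]]
E
```

```text
C [ 0.34979774 -0.03405927  1.06138407]
(78, 246) 0 [0.4921 0.1319]
(515, 213) 0 [ 0.5019 -0.0791]
(680, 75) 0 [ 0.5669 -0.1613]
(690, 208) 0 [ 0.5018 -0.163 ]
(78, 246) 0.006 [0.4913 0.1309]
(515, 213) 0.006 [ 0.501  -0.0789]
(680, 75) 0.006 [ 0.5657 -0.1605]
(690, 208) 0.006 [ 0.5009 -0.1623]
(78, 246) 0.017 [0.4898 0.1292]
(515, 213) 0.017 [ 0.4994 -0.0784]
(680, 75) 0.017 [ 0.5634 -0.1592]
(690, 208) 0.017 [ 0.4993 -0.1609]
(78, 113) 0.017 [0.5541 0.1288]
(535, 85) 0.017 [ 0.5608 -0.0902]
lips
(95, 158) 0.017 [0.532  0.1208]
(535, 130) 0.017 [ 0.539  -0.0893]
(90, 218) 0.017 [0.5031 0.1234]
(535, 195) 0.017 [ 0.5077 -0.0882]
block
(65, 120) 0.04 [0.5465 0.1314]
(75, 222) 0.04 [0.498 0.127]
stud
(571, 290) 0.054 [ 0.4581 -0.1009]
(569, 123) 0.033 [ 0.5389 -0.1045]
white
(283, 122) 0.043 [0.5417 0.0289]
(368, 120) 0.043 [ 0.5414 -0.0107]
(370, 180) 0.043 [ 0.5132 -0.0109]
(283, 185) 0.043 [0.512  0.0295]
blue
(20, 332) 0.037 [0.4477 0.1534]
(110, 348) 0.037 [0.4391 0.1116]
(100, 415) 0.037 [0.4084 0.1164]
(8, 390) 0.037 [0.4211 0.159 ]
green
(75, 110) 0.037 [ 0.5389 -0.2421]
(180, 65) 0.037 [ 0.5537 -0.2794]
(222, 135) 0.037 [ 0.5285 -0.2923]
(118, 190) 0.037 [ 0.5102 -0.2552]
red
(465, 325) 0.037 [ 0.4597 -0.3706]
(550, 245) 0.037 [ 0.4865 -0.4017]
(612, 300) 0.037 [ 0.4669 -0.4212]
(515, 385) 0.037 [ 0.4386 -0.3859]
tray
(178, 322) 0.022 [0.4819 0.3974]
(259, 307) 0.022 [0.5051 0.2487]
(269, 370) 0.022 [0.3903 0.2294]
(188, 386) 0.022 [0.3656 0.3756]
```

```bash
python3 - <<'E'
from h import *
from scipy.optimize import least_squares
s=r.snapshot("top")
hsv=cv2.cvtColor(np.ascontiguousarray(s["frame"]),cv2.COLOR_RGB2HSV).astype(float)
order=["green","red","yellow","blue"]
obs=[]
for k,c in enumerate(order):
  for sg,x in((1,.552),(-1,.501)):
    y=.0995-.05*k
    u,v=np.round(proj(s,(x,y,.017))).astype(int)
    w=hsv[v-6:v+7,u-6:u+7]; ok=np.zeros(w.shape[:2],bool)
    for a,b in H[c]: ok|=(w[...,0]>=a-4)&(w[...,0]<=b+4)
    W=np.where(ok,np.clip(w[...,1]-70,0,120),0)
    yy,xx=np.mgrid[v-6:v+7,u-6:u+7]
    obs.append((k,sg,c,(W*xx).sum()/W.sum(),(W*yy).sum()/W.sum()))
def res(p,full=False):
    x,y,th,h=p;o=[]
    for k,sg,c,u,v in obs:
        wt=.3 if c=="yellow" or (c,sg)==("green",-1) else 1
        q=np.array([sg*h,-.05*k]);X=np.array([x+q[0]*np.cos(th)-q[1]*np.sin(th),y+q[0]*np.sin(th)+q[1]*np.cos(th),.017])
        o+=list(wt*(proj(s,X)-[u,v]))
    return o
f=least_squares(res,[.526,.0995,.02,.025],loss="soft_l1",f_scale=.3)
print(f.x,np.degrees(f.x[2]));print(np.round(f.fun,2).reshape(-1,2))
E
```

```text
[0.52388426 0.09958362 0.02913749 0.02498141] 1.6694550761164533
[[-0.11 -0.06]
 [-0.04  0.04]
 [-0.11 -0.04]
 [-0.11  0.05]
 [ 0.    0.24]
 [ 0.04 -0.04]
 [ 0.09  0.05]
 [ 0.33 -0.06]]
```

```bash
cat >> h.py <<'E'
TH=np.radians(1.67); G=np.array([.5239,.0996]); gr=.114
RX=np.array([np.cos(TH),np.sin(TH)]); RY=np.array([-np.sin(TH),np.cos(TH)])
def rail(x,y): return G+x*RX+(y-gr)*RY
MARK={"green":.114,"red":.064,"yellow":.014,"blue":-.036}
STUD=np.array([.458,-.1012])
def P(xy,z): return [xy[0],xy[1],z+.163]      # grasp point -> TCP
def O(yaw): return [180,0,(yaw+180)%360-180]
def turn(d):
    j=r.sense()["joints"].copy(); j[5]-=d; r.move_joints(j)
def st(m=""):
    q=r.sense(); print(m,"t%.1f"%q["clock"],"tcp",np.round(q["tcp_pos"]-[0,0,.163],4),"o",np.round(q["orientation"],1),"F",np.round(q["contact_force"],1),"Tz",round(q["torque"][2],2),"open",round(q["opening"],4))
    return q
def pic(n,name="top",box=None,k=1):
    s=r.snapshot(name); f=s["frame"][:,:,::-1]
    if box: f=f[box[1]:box[3],box[0]:box[2]]
    cv2.imwrite("pics/"+n,cv2.resize(f,None,fx=k,fy=k,interpolation=cv2.INTER_NEAREST)); return s
E
python3 - <<'E'
from h import *
r.let_go()
r.reach(P(STUD,.16),O(181.7)); st("above")
r.servo_line(P(STUD,.056)); st("down")
r.grab(40); st("grip")
r.servo_line(P(STUD,.0485),speed=.03); st("pressed")
E
```

```text
above t2.3 tcp [ 0.458  -0.1017  0.1602] o [-180.     0.  -178.4] F [-0.4  0.  -0.1] Tz 0.0 open 0.0874
down t3.2 tcp [ 0.4583 -0.1014  0.057 ] o [-1.800e+02  1.000e-01 -1.783e+02] F [0.1 0.4 0.6] Tz 0.01 open 0.0878
grip t4.3 tcp [ 0.4581 -0.1013  0.056 ] o [-180.     0.  -178.3] F [ 0.8 -0.9  0.1] Tz 0.1 open 0.0119
pressed t4.7 tcp [ 0.4581 -0.1013  0.0497] o [-1.800e+02  1.000e-01 -1.783e+02] F [-2.9 -0.2  6.9] Tz -0.08 open 0.0116
```

```bash
python3 - <<'E'
from h import *
r.wait(.3);st()
r.servo_line(P(STUD,.0478),speed=.03);r.wait(.4);q=st("p")
E
```

```text
t5.0 tcp [ 0.4581 -0.1013  0.0497] o [-1.800e+02  1.000e-01 -1.783e+02] F [-2.   0.1  7.5] Tz -0.01 open 0.0112
p t5.7 tcp [ 0.4581 -0.1013  0.0492] o [-1.800e+02  1.000e-01 -1.783e+02] F [-3.4 -0.5  7.6] Tz 0.01 open 0.0118
```

```bash
python3 - <<'E'
from h import *
r.servo_line(P(STUD,.0467),speed=.03);r.wait(.3);q=st("p")
turn(-12); r.wait(.3); q=st("t12")
E
```

```text
p t6.2 tcp [ 0.4581 -0.1013  0.0482] o [-1.800e+02  1.000e-01 -1.783e+02] F [-3.8 -0.5  9.6] Tz 0.03 open 0.0122
t12 t6.8 tcp [ 0.4581 -0.1009  0.0493] o [1.800e+02 1.000e-01 1.697e+02] F [-2.8  2.7  7.8] Tz -0.04 open 0.0116
```

```bash
python3 - <<'E'
from h import *
for y in(160,147,134,121,108,98,91.7):
    r.reach(P(STUD,.0467),O(y)); q=st(y)
    if abs(q["torque"][2])>.6: break
E
```

```text
160 t7.1 tcp [ 0.4582 -0.1007  0.0481] o [179.9   0.  160. ] F [-2.4  3.   9. ] Tz 0.01 open 0.0112
147 t7.5 tcp [ 0.4584 -0.1003  0.0482] o [179.8   0.  147. ] F [-2.4  5.6  7.4] Tz -0.02 open 0.0116
134 t7.8 tcp [ 0.4587 -0.1     0.0484] o [179.7  -0.  134. ] F [0.2 7.3 8.3] Tz 0.01 open 0.0115
121 t8.1 tcp [ 0.459  -0.0998  0.0486] o [ 1.797e+02 -1.000e-01  1.210e+02] F [2.  8.  9.7] Tz -0.0 open 0.0118
108 t8.5 tcp [ 0.4593 -0.0996  0.0488] o [ 1.796e+02 -1.000e-01  1.081e+02] F [3.6 9.6 9. ] Tz 0.06 open 0.0117
98 t8.8 tcp [ 0.4595 -0.0996  0.049 ] o [179.6  -0.2  98.1] F [ 4.6 10.3  7.8] Tz -0.01 open 0.0116
91.7 t9.0 tcp [ 0.4597 -0.0995  0.0492] o [179.5  -0.2  91.8] F [5.9 9.6 8.2] Tz 0.17 open 0.0116
```

```bash
python3 - <<'E'
from h import *
r.servo_line(P(STUD,.0567),speed=.04);r.wait(.2);st("up")
r.let_go();r.wait(.2);st("rel")
r.servo_line(P(STUD,.14)); 
j=r.sense()["joints"].copy()
r.reach(P([.40,-.25],.25),O(91.7))
s=pic("c3.png",box=(195,160,325,235),k=6)
E
```

```text
up t9.6 tcp [ 0.4595 -0.0995  0.0562] o [179.6  -0.3  91.8] F [12.2  7.9 -7. ] Tz 0.07 open 0.0115
rel t11.0 tcp [ 0.458  -0.1012  0.0567] o [-180.     0.    91.7] F [-0.6  0.1 -0.6] Tz -0.03 open 0.0879
```

View pics/c3.png

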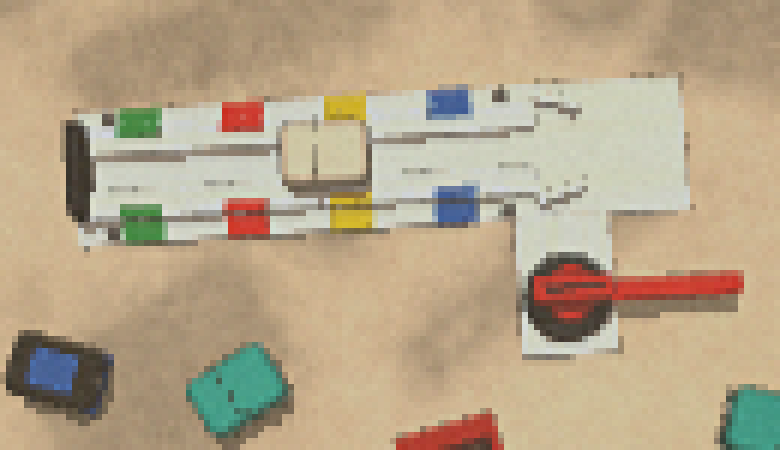

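The stud now lies open, with its bar along -y at (680,285). White goes next.

```bash
cat >> h.py <<'E'
Y=91.67
def above(xy,yaw,z=.16): r.reach(P(xy,z),O(yaw))
E
python3 - <<'E'
from h import *
w=rail(0,.0235)
above(w,Y); r.servo_line(P(w,.042)); r.wait(.2); st("d")
r.grab(25); st("grip")
for y in(-.02,-.07,-.122):
    r.servo_line(P(rail(0,y),.042),speed=.08); q=st(y)
    if np.linalg.norm(q["contact_force"])>30: break
else:
    r.servo_line(P(rail(0,-.122),.15)); st("lift")
    pic("c4.png","scene",box=(200,150,360,270),k=5)
E
```

```text
d t14.9 tcp [0.5269 0.0091 0.0432] o [179.9   0.   91.7] F [-0.3 -0.4  0.7] Tz 0.04 open 0.0877
grip t15.8 tcp [0.5273 0.0092 0.0428] o [179.8   0.   91.7] F [ 5.4 -0.7  0.3] Tz 0.04 open 0.03
-0.02 t16.5 tcp [ 0.5286 -0.0344  0.0427] o [179.8  -0.   91.7] F [ 6.4  0.2 -0.4] Tz -0.02 open 0.03
-0.07 t17.3 tcp [ 0.5301 -0.0842  0.0427] o [179.8  -0.   91.7] F [ 5.8 -0.2  0.6] Tz -0.05 open 0.03
-0.122 t18.1 tcp [ 0.5309 -0.1364  0.0425] o [1.80e+02 1.00e-01 9.17e+01] F [ 0.3 -1.3  4.8] Tz -0.01 open 0.03
lift t18.9 tcp [ 0.5305 -0.1362  0.1484] o [-179.9   -0.    91.7] F [-0.2 -0.2 -1.7] Tz 0.01 open 0.0299
```

View pics/c4.png

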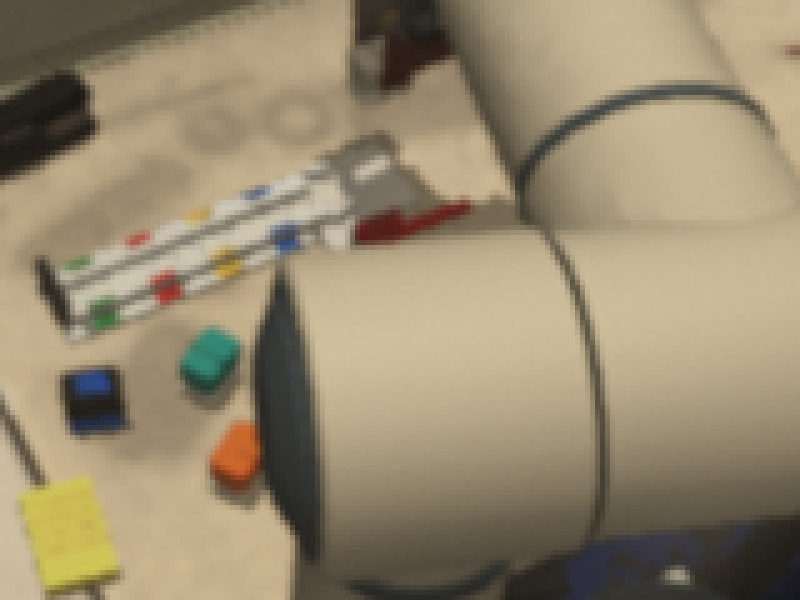

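White was lifted out of the rail; the rail is empty and the stud is still open.

```bash
cat >> h.py <<'E'
def locate(s,col,guess,z=.037,rad=13):
    g=proj(s,(*guess,z))
    x0,y0=(g-45).astype(int).clip(0); x1,y1=(g+45).astype(int)
    hsv=cv2.cvtColor(np.ascontiguousarray(s["frame"]),cv2.COLOR_RGB2HSV)
    best=None
    for c,a,m in blobs(s,col,(x0,y0,x1,y1),amin=25):
        ring=cv2.dilate(m.astype(np.uint8),np.ones((7,7)))>0
        dark=(hsv[...,2][ring&~m]<90).mean()
        if dark>.55 and a<90: best=(c,m)
    if best is None: return None
    c,m=best
    vv,uu=np.mgrid[:384,:512]; near=np.hypot(uu-c[0],vv-c[1])<rad
    mask=(((hsv[...,2]<85)|m)&near).astype(np.uint8)
    n,l=cv2.connectedComponents(mask); lab=l[m][0]; pts=np.argwhere(l==lab)[:,::-1]
    W=np.array([ray(s,p,z) for p in pts]).astype(np.float32)*1000
    (cx,cy),(w,h),a=cv2.minAreaRect(W)
    if w<h: a+=90
    return np.array([cx,cy])/1000,(a+90)%180-90,(w,h),ray(s,c,z)   # centre, long-axis angle
E
python3 - <<'E'
from h import *
T=np.array([.436,.313])
r.reach(P([.45,0],.16),O(140)); above(T,188.9); r.servo_line(P(T,.0425)); r.wait(.2); st("tray")
r.let_go(); r.servo_line(P(T,.15))
s=pic("c5.png",box=(100,150,260,270),k=5)
for c,g in(("green",(.533,-.267)),("red",(.463,-.395)),("blue",(.429,.135))):
    print(c,locate(s,c,g))
E
```

```text
tray t22.0 tcp [0.4362 0.3131 0.0433] o [ 1.800e+02  1.000e-01 -1.711e+02] F [ 0.1  0.7 -1.9] Tz 0.02 open 0.0302
green (array([ 0.52975598, -0.26631012]), -67.65765571594238, (30.517377853393555, 46.60285949707031), array([ 0.53437365, -0.2709266 ]))
red (array([ 0.46233261, -0.39473492]), -48.95045852661133, (31.945207595825195, 45.79378128051758), array([ 0.46449349, -0.4002577 ]))
blue (array([0.42822217, 0.13582843]), 71.95882415771484, (45.2581901550293, 28.996570587158203), array([0.42975853, 0.13838397]))
```

View pics/c5.png

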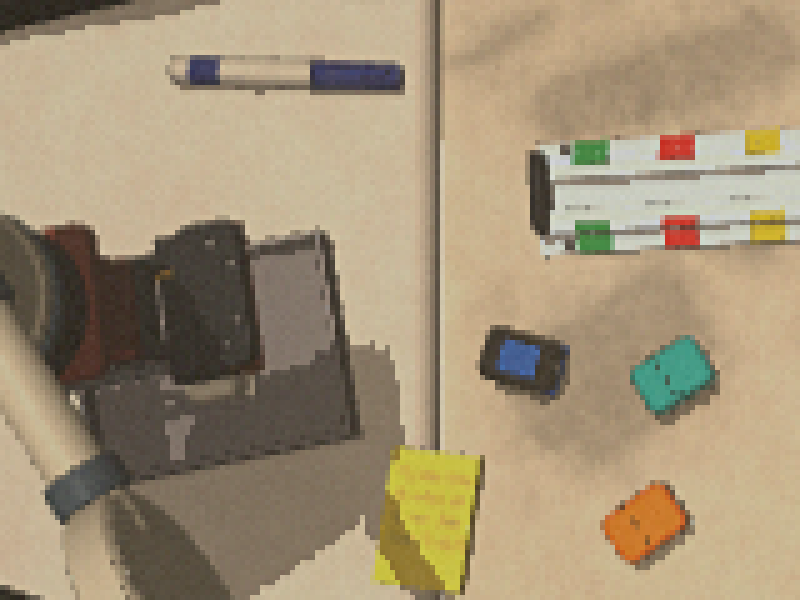

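```bash
cat >> h.py <<'E'
XO=.0007
def pick(c,guess):
    s=r.snapshot("top"); L=locate(s,c,guess)
    if L is None: print("not found",c); return False
    ctr,a,wh,spot=L; d=np.array([np.cos(np.radians(a)),np.sin(np.radians(a))])
    p=spot-.004*d*np.sign(d@(spot-ctr)); print(c,L,"->",p)
    yaw=a if a>0 else a+180
    r.let_go(); above(p,yaw); r.servo_line(P(p,.037)); r.wait(.2); st("down")
    r.grab(25); st("grip"); r.servo_line(P(p,.16)); q=st("lift")
    return q["opening"]>.025
def insert(c):
    a=rail(XO,-.122); above(a,Y); r.servo_line(P(a,.06)); r.servo_line(P(a,.0435),speed=.05); r.wait(.2); st("apron")
    y=-.122
    while y<MARK[c]-1e-6:
        y=min(y+.03,MARK[c]); r.servo_line(P(rail(XO,y),.0435),speed=.06)
        q=st("y%.3f"%y)
        if np.linalg.norm(q["contact_force"])>25: print("STOP"); return False
    r.wait(.3); st("end"); return True
E
python3 - <<'E'
from h import *
r.reach(P([.44,0],.2),O(130))
if pick("green",(.533,-.267)):
    print(insert("green"))
E
```

```text
green (array([ 0.52987024, -0.26625952]), -67.43033218383789, (30.832666397094727, 46.53194808959961), array([ 0.53428929, -0.27070478])) -> [ 0.53275407 -0.26701113]
down t27.7 tcp [ 0.5331 -0.2672  0.0383] o [1.799e+02 1.000e-01 1.126e+02] F [ 0.  -0.8  1. ] Tz -0.03 open 0.0878
grip t28.6 tcp [ 0.5328 -0.267   0.037 ] o [180.   -0.  112.6] F [ 1.   0.1 -0.7] Tz -0.03 open 0.0301
lift t29.6 tcp [ 0.5326 -0.2669  0.1586] o [-1.799e+02 -1.000e-01  1.126e+02] F [-0.   0.2 -0.7] Tz 0.02 open 0.0297
apron t31.7 tcp [ 0.5314 -0.1362  0.0434] o [-180.    -0.    91.7] F [ 0.1  0.2 -0.7] Tz -0.01 open 0.0301
y-0.092 t32.3 tcp [ 0.5311 -0.1056  0.0441] o [ 1.799e+02 -1.000e-01  9.170e+01] F [4.4 1.6 0.8] Tz -0.0 open 0.0297
y-0.062 t33.0 tcp [ 0.5305 -0.0784  0.0441] o [179.8   0.4  91.6] F [  7.7 -10.   -2.5] Tz 0.05 open 0.0299
y-0.032 t33.6 tcp [ 0.5286 -0.0479  0.0433] o [-1.799e+02  1.000e-01  9.150e+01] F [-0.6  0.6 -0.7] Tz 0.02 open 0.0105
y-0.002 t34.3 tcp [ 0.528  -0.016   0.0435] o [180.    0.   91.7] F [ 0.4 -0.9 -0.3] Tz 0.02 open 0.0004
y0.028 t34.9 tcp [0.5271 0.0139 0.0435] o [-180.     0.    91.7] F [ 0.3 -0.4  0. ] Tz -0.03 open 0.0005
y0.058 t35.6 tcp [0.5262 0.0439 0.0435] o [180.    0.   91.7] F [ 0.2 -0.4 -0.2] Tz -0.03 open 0.0006
y0.088 t36.2 tcp [0.5253 0.0739 0.0435] o [-180.     0.    91.7] F [ 0.4 -0.3 -0.4] Tz 0.03 open 0.0007
y0.114 t36.8 tcp [0.5246 0.0999 0.0435] o [-180.     0.    91.7] F [-0.4  0.2 -0.5] Tz 0.02 open 0.0006
end t37.1 tcp [0.5246 0.0994 0.0435] o [-180.     0.    91.7] F [ 0.5  0.6 -0.2] Tz -0.02 open 0.0005
True
```

```bash
python3 - <<'E'
from h import *
r.servo_line(P(rail(0,.114),.16)); r.let_go(); r.reach(P([.40,.2],.2),O(91.7))
s=pic("c6.png",box=(195,160,325,235),k=6)
E
```

```text
(no output)
```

View pics/c6.png

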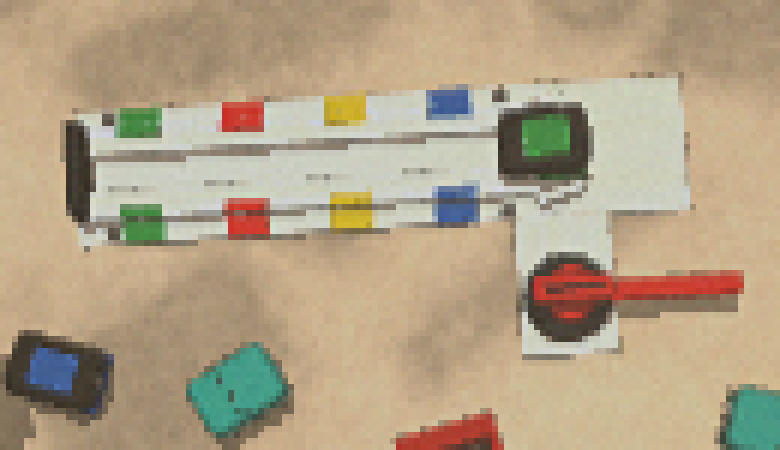

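Green stopped right at the mouth, at (545,140), and still looks straight. The fingers slipped off it because my centre line was about 1.5 mm too low in x. I'll regrip it with a corrected offset.

```bash
sed -i 's/^XO=.*/XO=.0022/' h.py; python3 - <<'E'
from h import *
s=r.snapshot("top")
L=locate(s,"green",(.529,-.09),z=.043); print(L)
yr=(L[3]-G)@RY+gr; print("spot rail y",yr,"x",(L[3]-G)@RX)
yb=yr-.004*np.sign((L[3]-L[0])@RY); print(yb)
p=rail(XO,yb); above(p,Y,.12); r.servo_line(P(p,.043)); r.wait(.2); st("d"); r.grab(40); r.wait(.2); st("grip")
b=rail(XO,yb-.02); r.servo_line(P(b,.043),speed=.05); r.wait(.2); st("back")
E
```

```text
(array([ 0.52784613, -0.09122821]), 88.1927719116211, (38.98308181762695, 31.042314529418945), array([ 0.5316732 , -0.09283407]))
spot rail y -0.07857886551972566 x 0.002161812272018617
-0.07457886551972566
d t42.3 tcp [ 0.5318 -0.0887  0.0438] o [179.9   0.   91.7] F [-0.1  0.   0.4] Tz 0.0 open 0.0878
grip t43.4 tcp [ 0.5316 -0.0888  0.043 ] o [180.    0.   91.7] F [ 1.1  0.1 -0.7] Tz 0.07 open 0.0297
back t44.2 tcp [ 0.5322 -0.1088  0.043 ] o [-180.     0.    91.7] F [ 0.3 -0.6  1.1] Tz -0.03 open 0.0299
```

```bash
cat >> h.py <<'E'
def push(y,yt,z=.043):
    while y<yt-1e-6:
        y=min(y+.025,yt); r.servo_line(P(rail(XO,y),z),speed=.05)
        q=st("y%.3f"%y)
        if np.hypot(*q["contact_force"][:2])>9 or q["opening"]<.027: print("STOP"); return False
    r.wait(.3); st("end"); return True
E
python3 - <<'E'
from h import *
print(push(-.0946,.114))
E
```

```text
y-0.070 t44.8 tcp [ 0.5315 -0.0834  0.043 ] o [-180.    -0.    91.7] F [-0.7  1.2  0.2] Tz -0.01 open 0.0298
y-0.045 t45.5 tcp [ 0.5307 -0.0584  0.043 ] o [-180.    -0.    91.7] F [0.1 1.2 0.4] Tz -0.02 open 0.0297
y-0.020 t46.1 tcp [ 0.53   -0.0334  0.043 ] o [180.   -0.   91.7] F [-0.2  0.5  1.3] Tz -0.04 open 0.03
y0.005 t46.8 tcp [ 0.5293 -0.0085  0.043 ] o [180.   -0.   91.7] F [-0.4  1.8  0.2] Tz -0.04 open 0.0302
y0.030 t47.4 tcp [0.5285 0.0166 0.043 ] o [180.   -0.   91.7] F [-0.6  1.3  0.3] Tz 0.0 open 0.0296
y0.055 t48.1 tcp [0.5278 0.0416 0.043 ] o [180.   -0.   91.7] F [-0.3  1.6  0.4] Tz 0.02 open 0.0298
y0.080 t48.7 tcp [0.527  0.0666 0.043 ] o [-180.    -0.    91.7] F [0.1 1.5 0.9] Tz 0.08 open 0.0299
y0.105 t49.4 tcp [0.5263 0.0916 0.043 ] o [180.   -0.   91.7] F [0.1 1.3 2.2] Tz -0.03 open 0.0302
y0.114 t49.7 tcp [0.5261 0.1001 0.043 ] o [180.   -0.   91.7] F [-0.1  2.4  1.7] Tz -0.04 open 0.0298
end t50.0 tcp [0.5261 0.0997 0.043 ] o [180.   -0.   91.7] F [-0.3  1.3  1.8] Tz 0.02 open 0.0297
True
```

```bash
cat >> h.py <<'E'
def release(c):
    p=rail(XO,MARK[c]); r.let_go(); r.servo_line(P(p,.15))
E
python3 - <<'E'
from h import *
release("green")
r.reach(P([.40,-.25],.2),O(110))
s=pic("c7.png",box=(100,150,260,270),k=5)
b=[b for b in blobs(s,"green",(205,170,235,205))]
for q in b: print(q[0],q[1])
L=locate(s,"green",(.526,.1),z=.043); print(L); print("rail y",(L[3]-G)@RY+gr,(L[0]-G)@RY+gr)
E
```

```text
[217.52631579 179.89473684] 19
[217.93023256 186.58139535] 43
[218.5 198. ] 18
(array([0.52213977, 0.09436771]), 89.20008087158203, (42.06773376464844, 31.249765396118164), array([0.5248912 , 0.09588979]))
rail y 0.11026247655548248 0.10882122682485544
```

View pics/c7.png

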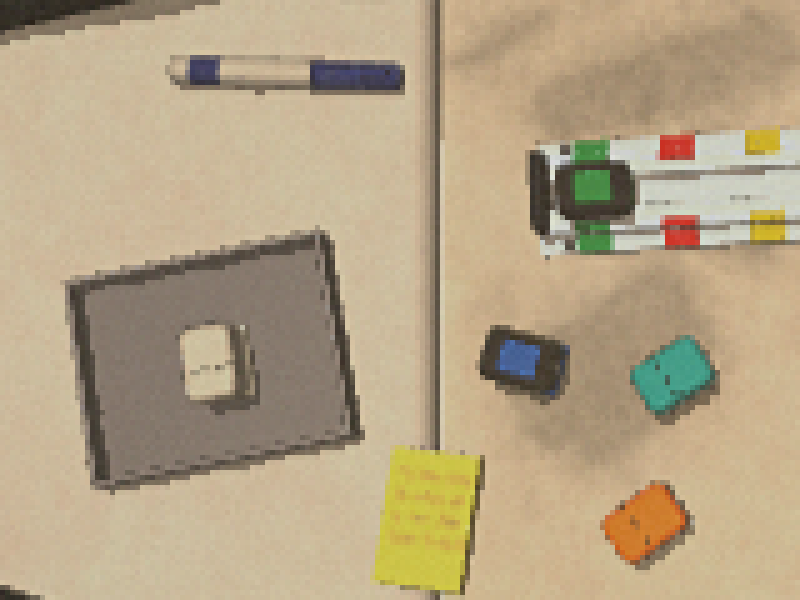

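The white adapter lies in the tray. Green is in the channel, but its spot is about 4 mm short of the marks. The spot turns out to be at the body's centre, so my 4 mm offset was wrong. I'll nudge it in and set that offset to 0.

```bash
sed -i 's/p=spot-.004\*d\*np.sign(d@(spot-ctr))/p=spot/' h.py; python3 - <<'E'
from h import *
p=rail(XO,.1103); above(p,Y,.12); r.servo_line(P(p,.043)); r.wait(.2); r.grab(30); r.wait(.2); st("grip")
r.servo_line(P(rail(XO,.1138),.043),speed=.03); r.wait(.3); st("end")
release("green"); r.reach(P([.40,-.25],.2),O(110))
s=r.snapshot("top")
L=locate(s,"green",(.526,.1),z=.043); print("rail y",(L[3]-G)@RY+gr)
if pick("red",(.463,-.398)):
    a=rail(XO,-.122); above(a,Y); r.servo_line(P(a,.06)); r.servo_line(P(a,.043),speed=.05); r.wait(.2); st("apron")
    print(push(-.122,MARK["red"]))
E
```

```text
grip t56.7 tcp [0.5262 0.096  0.043 ] o [-180.    -0.    91.7] F [-0.3  0.  -0.6] Tz 0.0 open 0.0299
end t57.3 tcp [0.5261 0.0995 0.043 ] o [-180.    -0.    91.7] F [ 0.3 -0.1  0.4] Tz -0.01 open 0.03
rail y 0.11399495572540523
not found red
```

```bash
python3 - <<'E'
from h import *
s=pic("c8.png",box=(330,150,450,240),k=6)
for b in blobs(s,"red",(300,130,460,290)): print(np.round(b[0],1),b[1],ray(s,b[0],.037))
E
```

```text
[308.7 207.2] 72 [ 0.46026074 -0.15444192]
[375.9 240.7] 7 [ 0.3638854  -0.33127096]
```

View pics/c8.png

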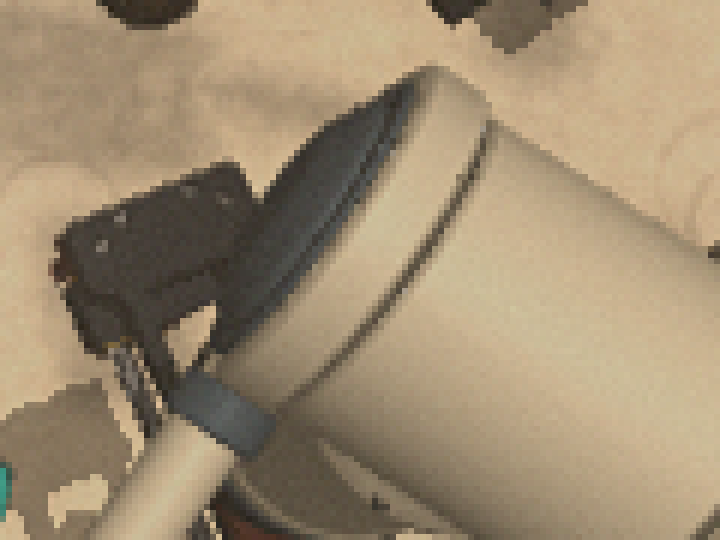

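The arm itself hides red. I'll move it to the left side and locate again.

```bash
python3 - <<'E'
from h import *
r.reach(P([.40,.2],.2),O(91.7))
s=r.snapshot("top"); print(locate(s,"red",(.463,-.398)))
if pick("red",(.463,-.398)):
    a=rail(XO,-.122); above(a,Y); r.servo_line(P(a,.06)); r.servo_line(P(a,.043),speed=.05); r.wait(.2); st("apron")
    print(push(-.122,MARK["red"]))
E
```

```text
(array([ 0.46306522, -0.39420667]), -47.71435546875, (30.1884708404541, 45.8021354675293), array([ 0.46449349, -0.4002577 ]))
red (array([ 0.46304535, -0.39418481]), -47.71435546875, (30.1884708404541, 45.861263275146484), array([ 0.46463687, -0.40038721])) -> [ 0.46463687 -0.40038721]
down t66.0 tcp [ 0.4649 -0.4006  0.0384] o [1.800e+02 1.000e-01 1.323e+02] F [-0.2  0.6 -0. ] Tz 0.01 open 0.0882
grip t67.0 tcp [ 0.4647 -0.4004  0.037 ] o [180.   -0.  132.3] F [-1.3  0.9 -0.7] Tz 0.01 open 0.0298
lift t67.9 tcp [ 0.4645 -0.4003  0.1585] o [-1.800e+02 -1.000e-01  1.323e+02] F [ 0.2 -0.2  0. ] Tz 0.03 open 0.0302
apron t70.5 tcp [ 0.5329 -0.1362  0.0427] o [-180.    -0.    91.7] F [-0.8  0.2 -0.7] Tz -0.02 open 0.0297
y-0.097 t71.2 tcp [ 0.5323 -0.111   0.0431] o [180.    0.   91.7] F [-0.   0.8 -0.9] Tz -0.01 open 0.0299
y-0.072 t71.8 tcp [ 0.5315 -0.0861  0.043 ] o [-180.     0.    91.7] F [ 0.6 -0.4 -1.5] Tz -0.0 open 0.0295
y-0.047 t72.5 tcp [ 0.5308 -0.061   0.043 ] o [180.    0.   91.7] F [ 0.6  0.5 -1.2] Tz -0.02 open 0.0299
y-0.022 t73.1 tcp [ 0.5301 -0.036   0.043 ] o [-180.     0.    91.7] F [ 0.3 -0.5  0. ] Tz 0.02 open 0.0298
y0.003 t73.8 tcp [ 0.5293 -0.0111  0.043 ] o [-180.     0.    91.7] F [ 0.2  0.3 -0.6] Tz -0.01 open 0.0299
y0.028 t74.4 tcp [0.5286 0.0139 0.043 ] o [-180.     0.    91.7] F [ 0.5  0.5 -1. ] Tz -0.02 open 0.0296
y0.053 t75.0 tcp [0.5279 0.0389 0.043 ] o [-180.     0.    91.7] F [-0.2  0.  -2. ] Tz -0.03 open 0.0296
y0.064 t75.4 tcp [0.5275 0.05   0.043 ] o [180.    0.   91.7] F [ 0.4  0.5 -1.8] Tz -0.04 open 0.0302
end t75.7 tcp [0.5276 0.0496 0.043 ] o [-180.     0.    91.7] F [-0.4 -0.3 -1.4] Tz -0.04 open 0.0299
True
```

Red is in. Next is blue, with the spot positions checked first.

```bash
python3 - <<'E'
from h import *
release("red")
r.reach(P([.40,-.25],.2),O(110))
s=r.snapshot("top")
for c in("green","red"):
    L=locate(s,c,rail(XO,MARK[c]),z=.043); print(c,"rail y err",None if L is None else (L[3]-G)@RY+gr-MARK[c])
if pick("blue",(.429,.136)):
    a=rail(XO,-.122); above(a,Y); r.servo_line(P(a,.06)); r.servo_line(P(a,.043),speed=.05); r.wait(.2); st("apron")
    if push(-.122,MARK["blue"]):
        release("blue"); r.reach(P([.40,-.25],.2),O(110)); s=pic("c9.png",box=(195,160,325,235),k=6)
        for c in("green","red","blue"):
            L=locate(s,c,rail(XO,MARK[c]),z=.043); print(c,"rail y err",None if L is None else (L[3]-G)@RY+gr-MARK[c])
E
```

```text
green rail y err -9.587338772611143e-05
red rail y err -0.0007078768019426612
blue (array([0.42808978, 0.13570148]), 74.57319641113281, (44.9163818359375, 28.077173233032227), array([0.43012979, 0.13827318])) -> [0.43012979 0.13827318]
down t81.8 tcp [0.4305 0.1384 0.0381] o [ 1.799e+02 -1.000e-01  7.460e+01] F [0.5 1.3 0.7] Tz -0.04 open 0.088
grip t82.7 tcp [0.4302 0.1383 0.037 ] o [180.   -0.   74.6] F [ 1.2 -0.6  0.2] Tz -0.02 open 0.0298
lift t83.7 tcp [0.43   0.1382 0.1587] o [-1.799e+02  1.000e-01  7.460e+01] F [-0.6  0.2 -1.1] Tz 0.02 open 0.03
apron t86.3 tcp [ 0.5329 -0.1363  0.0428] o [-180.    -0.    91.7] F [-0.3 -0.4 -1.7] Tz -0.0 open 0.0294
y-0.097 t87.0 tcp [ 0.5322 -0.111   0.043 ] o [-180.     0.    91.7] F [-0.6 -0.   0. ] Tz -0.0 open 0.0299
y-0.072 t87.6 tcp [ 0.5315 -0.0861  0.043 ] o [180.    0.   91.7] F [ 0.1 -0.4 -0.7] Tz 0.0 open 0.0298
y-0.047 t88.3 tcp [ 0.5308 -0.0611  0.043 ] o [-180.     0.    91.7] F [-0.9 -0.3 -0.5] Tz -0.05 open 0.0302
y-0.036 t88.6 tcp [ 0.5304 -0.05    0.043 ] o [-180.     0.    91.7] F [ 0.6  1.  -1.4] Tz -0.05 open 0.0299
end t88.9 tcp [ 0.5305 -0.0504  0.043 ] o [-180.     0.    91.7] F [-0.5  0.3 -1.1] Tz 0.02 open 0.0296
green rail y err -5.04427459477319e-06
red rail y err -0.0008860893447138335
blue rail y err 0.0004932799679476588
```

```bash
sed -i 's/^STUD=.*/STUD=np.array([.460,-.1013])/' h.py; python3 - <<'E'
from h import *
r.let_go(); above(STUD,91.7,.14); r.servo_line(P(STUD,.056)); r.wait(.2); st("down")
r.grab(40); r.wait(.2); st("grip")
r.servo_line(P(STUD,.0465),speed=.03); r.wait(.3); q=st("pressed")
if q["tcp_pos"][2]-.163<.0495 and q["contact_force"][2]>6:
    for y in(98,108,121,134,147,160,172,181.7):
        r.reach(P(STUD,.0465),O(y)); q=st(y)
        if abs(q["torque"][2])>.6: print("STOP");break
E
```

```text
down t93.7 tcp [ 0.4604 -0.1015  0.0574] o [179.9   0.   91.7] F [ 0.3  0.3 -0.2] Tz -0.01 open 0.0878
grip t95.0 tcp [ 0.4605 -0.1012  0.0561] o [179.9   0.   91.7] F [ 5.1  1.  -3.1] Tz -0.0 open 0.0113
pressed t95.8 tcp [ 0.4606 -0.1013  0.0484] o [179.8   0.   91.7] F [2.2 2.  9.3] Tz -0.02 open 0.0116
98 t96.0 tcp [ 0.4606 -0.1013  0.0484] o [179.8   0.   98. ] F [1.2 0.4 8.8] Tz 0.1 open 0.0118
108 t96.3 tcp [ 0.4606 -0.1013  0.0484] o [1.798e+02 1.000e-01 1.080e+02] F [0.6 0.8 8.3] Tz -0.0 open 0.0119
121 t96.6 tcp [ 0.4606 -0.1013  0.0485] o [1.799e+02 1.000e-01 1.210e+02] F [0.5 1.7 8.1] Tz 0.02 open 0.0114
134 t97.0 tcp [ 0.4606 -0.1013  0.0485] o [179.9   0.2 134. ] F [1.6 1.4 7.6] Tz 0.01 open 0.0115
147 t97.3 tcp [ 0.4605 -0.1014  0.0484] o [179.9   0.2 147. ] F [0.3 1.4 8.9] Tz -0.0 open 0.0114
160 t97.6 tcp [ 0.4606 -0.1014  0.0485] o [180.    0.2 160. ] F [0.3 1.  8.2] Tz 0.01 open 0.0114
172 t98.0 tcp [ 0.4606 -0.1014  0.0485] o [-180.     0.2  172. ] F [0.8 1.9 7.8] Tz 0.05 open 0.0115
181.7 t98.2 tcp [ 0.4606 -0.1014  0.0485] o [-179.9    0.2 -178.3] F [1.2 1.2 8.6] Tz 0.02 open 0.0116
```

```bash
python3 - <<'E'
from h import *
r.servo_line(P(STUD,.0562),speed=.04);r.wait(.3);st("up")
r.let_go();r.wait(.3);r.servo_line(P(STUD,.15)); r.reach(P([.40,-.28],.25),O(110))
s=pic("c10.png",box=(100,140,330,290),k=3)
for c in("green","red","blue"):
    L=locate(s,c,rail(XO,MARK[c]),z=.043); print(c,"rail y err",None if L is None else (L[3]-G)@RY+gr-MARK[c])
E
```

```text
up t98.9 tcp [ 0.4605 -0.1014  0.0561] o [-1.800e+02  1.000e-01 -1.783e+02] F [ 5.6 -0.1 -1.9] Tz 0.03 open 0.0118
green rail y err -0.0001566942977652419
red rail y err -0.0006746076793007483
blue rail y err 0.0004932799679476588
```

View pics/c10.png

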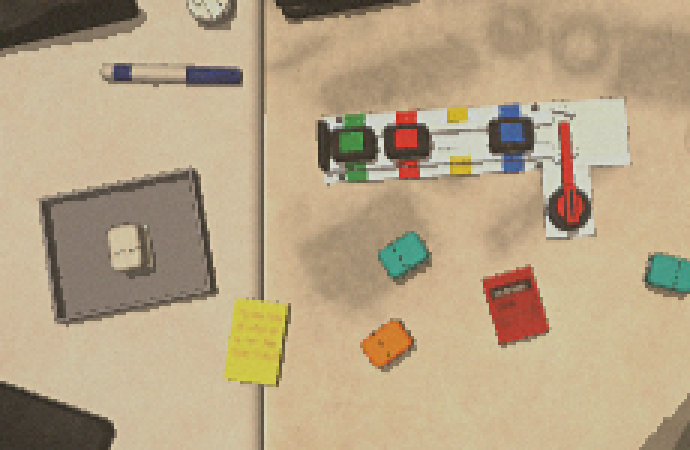

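Green (350,143), red (407,140) and blue (511,133) stand at their marks. White is in the tray, and the bar lies across the open end at (566,165).

```bash
python3 -c "
from h import *
r.wait(.3); print(r.hand_in())"
```

```text
the job is handed in; nothing more can be done
None
```

The job is handed in (no verdict returned): my last picture shows green, red and blue within 1 mm of their marks (no yellow adapter was on the desk), the white adapter in the tray, and the stud bar across the open end.

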